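# Put the reagent bottles back in their own spill trays

### The arm

A 6-joint arm with a two-finger parallel gripper is mounted at the origin on the work surface. World frame = base frame: x ahead of the robot, y to its left, z up, the work surface at z = 0. Lengths are in mm, angles in rad, forces in N, time in s.
With the tool pointing down it reaches from about 325 to 775 mm from the base axis. Payload 9.3 kg.
Tool frame: the origin (TCP) lies on the centre line of the jaws, within the pads' length; the fingertips stand 14 mm ahead of it and the grasp point (between the pads) lies 5 mm behind it (manip.nose_length is the distance from the TCP to the fingertips, in mm); z points along the fingers, y is the line along which they close (so a half turn about z gives the same grasp; the last joint's range is limited). The gripper opens to 85 mm and grips with 20 to 120 N. Pads are 22 mm wide; open, the fingers measure 114 mm over their backs; the gripper's body (76 mm by 85 mm) begins 54 mm behind the grasp point. The pads swing forward as they close: fully open they stand 13 mm farther back than shut.
Start: joints at [-1.502, 0.259, 0.021, 1.334, 0, 1.418], TCP at [120.985, -536.525, 245.279] pointing down, gripper open.
Joint ranges: [-3.04, 3.04], [-0.91, 1.82], [-1.04, 1.36], [-1.92, 1.95], [-1.52, 1.45], [-3.14, 3.14]. Speed limits (rad/s): [2.22, 2.22, 2.79, 3.14, 3.14, 3.14].

### API

Orientations are given as [roll, pitch, yaw] about the fixed x, y, z axes, in that order (R = Rz(yaw) Ry(pitch) Rx(roll)).
In Python, from bench import manip gives the robot as it stands.
- The arm moves only by the shell command python3 -m handwheel 'ROWS' [OPENING] [FORCE]. ROWS is a JSON object whose one key "rows" holds a list of rows, each an object of numbers: "dx", "dy", "dz": the shift along the tool's x, y, z in units of 40 mm (1.0 is 40 mm); "turn": the turn about the tool's z in units of 5 degrees (1.0 is 5 degrees). A call has 1 to 12 rows; each row shifts and turns the commanded pose from where the row before left it, along the tool's axes as they then stand; what a row does not reach is not made up. A row lasts 1/12 s, in which the tool goes at most 41.7 mm and 7.16 degrees, less where a joint would pass 70% of its speed; a pose out of reach is approached as far as the arm can. A call is refused whole if a number of a shift passes 1 or a number of a turn 1, either way. A call with a gripper value outside its range is refused whole. OPENING is the closure, from 0 (fully open) to 1 (shut), set as the call begins (- or left out, the last holds). The fingers move at their own pace and stop on an object; FORCE is the grip in N (left out, the last holds). Time passes only in rows, so rows that do not move let the fingers close. It gives the time, the measured TCP pose, the force, the opening and the grip force at its end, in the units of the state.
- manip.get_obs(): the state, without advancing time (a new reading comes with each control period).
- manip.read_camera(name): name is "scene" or "top" or "wrist"; returns a dict with "img" (400x640x3 uint8, red, green, blue), "depth" (400x640 float32, mm along the optical axis (not along the pixel's ray), 0 where there is no reading), "K" (3x3 intrinsics, pixels), "rvec" (rotation vector, rad) and "tvec" (3), from world to camera coordinates, as OpenCV has them; the wrist camera has in their place "mount" (4x4, takes a point from camera to tool coordinates, whose origin is the TCP and whose axes are the flange's). Camera axes: x right, y down, z forward; pixel columns grow to the right and rows downward; lengths in mm; the calibration is good to about 2 mm. The wrist camera is an equidistant fisheye: a pixel r from the principal point sees the ray r / f radians off the axis. A picture is of the moment at which its call begins: read the wrist's pose just before it.
- manip.sign_off(): hands the job in; it is judged then, once.
The state is a dict: "t": time; "q": joint angles; "qd": joint speeds; "joint_efforts": joint torques, N m; "eef_pos": TCP position; "eef_rot": TCP orientation; "contact_force": force on the tool from outside, world axes, zero at the start; "ft_torque": the same for the moment, N m; "width": finger opening in mm; "finger_force": force on a finger pad.
Only numpy, scipy, OpenCV 4.12 (cv2) and the standard library are available. Lean on these libraries where they do the work, as an engineer would, in place of code of your own. Each camera call takes 0.05 s, during which the arm holds its last target. There are 200 camera calls.

### The job

The red-, yellow- and blue-capped reagent bottles have been put back in each other's spill trays: change them round so that each stands upright in the middle of the tray of its own cap colour. On the way, park one bottle in the empty grey tray (which is to be empty again at the end); never stand a bottle on the bare bench, keep them upright and set them down gently. Leave the green bottle, which is already right, and the glass flask alone.

Things in the scene. Friction and masses are not known exactly. Their poses are not given: they have to be found in the camera images.
- bottle_red: Reagent bottle, 125 ml, round white plastic, with a red screw cap and a red band round its shoulder. Body diameter 50 mm from the underside up to 72 mm, then a sloping shoulder; the cap is 38 mm in diameter, from 84 to 105 mm above the underside. About 0.15 kg (0.10 to 0.21). Origin at the centre of its underside, z up. At the start it stands in the yellow tray.
- bottle_yellow: Reagent bottle, 125 ml, round white plastic, with a yellow screw cap and a yellow band round its shoulder. Body diameter 50 mm from the underside up to 72 mm, then a sloping shoulder; the cap is 38 mm in diameter, from 84 to 105 mm above the underside. About 0.15 kg (0.10 to 0.21). Origin at the centre of its underside, z up. At the start it stands in the blue tray.
- bottle_blue: Reagent bottle, 125 ml, round white plastic, with a blue screw cap and a blue band round its shoulder. Body diameter 50 mm from the underside up to 72 mm, then a sloping shoulder; the cap is 38 mm in diameter, from 84 to 105 mm above the underside. About 0.15 kg (0.10 to 0.21). Origin at the centre of its underside, z up. At the start it stands in the red tray.
- bottle_green: Reagent bottle, 125 ml, round white plastic, with a green screw cap and a green band round its shoulder. Body diameter 50 mm from the underside up to 72 mm, then a sloping shoulder; the cap is 38 mm in diameter, from 84 to 105 mm above the underside. About 0.15 kg (0.10 to 0.21). Origin at the centre of its underside, z up. It already stands in its green tray and must stay there.
- tray_red: Square red plastic spill tray, fixed to the bench: outside 100 x 100 mm (106 mm over the rolled rim), inside 92 x 92 mm, 23 mm high, walls 4 mm, flat floor 4 mm above the bench. Origin at the centre of its underside, on the bench; x and y along its sides, z up. Home of the red-capped bottle.
- tray_yellow: Square yellow plastic spill tray, fixed to the bench: outside 100 x 100 mm (106 mm over the rolled rim), inside 92 x 92 mm, 23 mm high, walls 4 mm, flat floor 4 mm above the bench. Origin at the centre of its underside, on the bench; x and y along its sides, z up. Home of the yellow-capped bottle.
- tray_blue: Square blue plastic spill tray, fixed to the bench: outside 100 x 100 mm (106 mm over the rolled rim), inside 92 x 92 mm, 23 mm high, walls 4 mm, flat floor 4 mm above the bench. Origin at the centre of its underside, on the bench; x and y along its sides, z up. Home of the blue-capped bottle.
- tray_green: Square green plastic spill tray, fixed to the bench: outside 100 x 100 mm (106 mm over the rolled rim), inside 92 x 92 mm, 23 mm high, walls 4 mm, flat floor 4 mm above the bench. Origin at the centre of its underside, on the bench; x and y along its sides, z up. Home of the green-capped bottle.
- tray_grey: Square grey plastic spill tray, fixed to the bench: outside 100 x 100 mm (106 mm over the rolled rim), inside 92 x 92 mm, 23 mm high, walls 4 mm, flat floor 4 mm above the bench. Origin at the centre of its underside, on the bench; x and y along its sides, z up. The spare tray, empty at the start: the parking place.
- flask: Conical glass flask with a black rubber stopper, loose bystander standing among the trays: base diameter 64 mm, neck about 25 mm, 116 mm high. Origin at the centre of its underside, z up. The other loose things among the trays (beaker 70 mm high, pipette-tip box 62 mm, weighing boat, small steel spatula) are lower than the bottles.

How it is judged:
By the outcome, as a careful person would: the job done as asked, in the order asked, and still so for the second after the job is handed in, with the robot touching nothing.
It also fails if it takes over 120 s, if anything falls off the work surface, if the arm or the gripper's body presses on something with over 40 N, if the wrist force passes 120 N, or if a joint passes its speed limit or range.

## Working session

There is one attempt and no reset: what is moved stays moved. The work goes in short steps, Python scripts to look and compute and a shell command to move; the robot and the scene stay as the last step left them, time stands still between calls to the robot, and variables do not carry over. Pictures are saved under pics/ and viewed, at most 14 in all, crops included, and the job is handed in when it is done.

```bash
ls; mkdir -p pics; cat > h.py <<'E'
import numpy as np, cv2
from bench import manip
def snap(n,f):
    c=manip.read_camera(n); cv2.imwrite('pics/'+f,c['img'][:,:,::-1]); np.savez('/tmp/'+n,**c); return c
def world(c,u,v,z=None):
    R=cv2.Rodrigues(np.array(c['rvec'],float))[0]; t=np.array(c['tvec'],float).reshape(3)
    r=np.linalg.inv(c['K'])@[u,v,1]
    if z is None: return R.T@(r*c['depth'][int(v),int(u)]-t)
    o=-R.T@t; d=R.T@r; return o+d*(z-o[2])/d[2]
E
python3 - <<'E'
from h import *
snap('top','top1.png'); snap('scene','scene1.png')
o=manip.get_obs(); print(o)
E
```

```text
pics
{'t': 0.1, 'q': array([-1.50162685e+00,  2.59102292e-01,  2.08588900e-02,  1.33372495e+00,
        1.52519032e-05,  1.41821853e+00]), 'qd': array([-0.0004146 , -0.00078018,  0.00232069,  0.00054553,  0.00090749,
       -0.00024333]), 'joint_efforts': array([ 4.75806199e-03, -5.56694627e+01,  3.45069802e+01,  1.16204409e-02,
       -7.40709697e-05, -1.93632349e-05]), 'eef_pos': array([ 120.95886824, -536.29023821,  244.75324116]), 'eef_rot': array([-3.14043656e+00, -1.93206783e-04,  2.21747152e-01]), 'contact_force': array([-0.39609913, -0.36388239, -0.61802802]), 'ft_torque': array([-0.04970551,  0.03418153,  0.01592512]), 'finger_force': 0.0, 'width': 85.40498801805316}
```

View pics/top1.png

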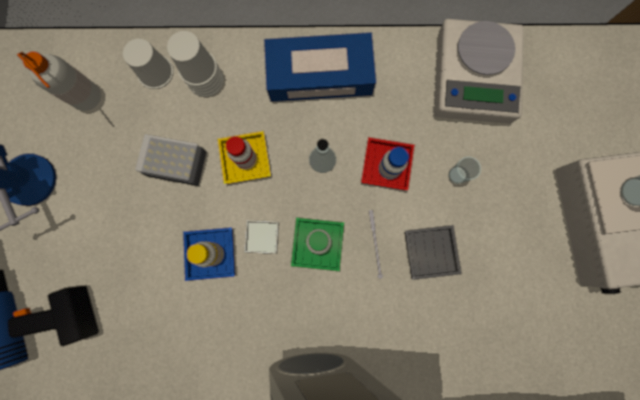

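View pics/scene1.png

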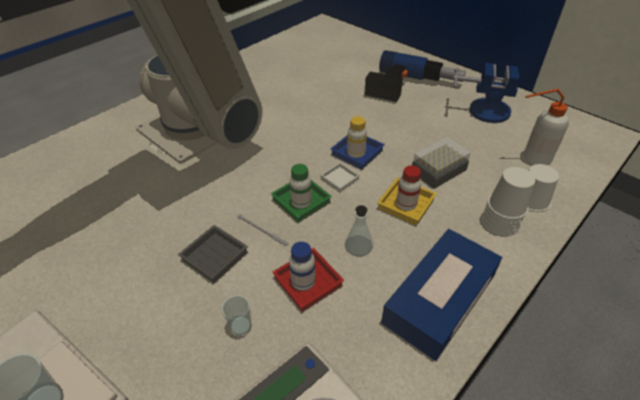

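The top view shows, as (u,v): yellow tray (245,158) with the red cap, red tray (388,164) with the blue cap, blue tray (209,254) with the yellow cap, green tray (318,243), grey tray (432,251), and the flask at (322,157). I'll measure the trays by colour and the caps by depth.

```bash
python3 - <<'E'
from h import *
c=dict(np.load('/tmp/top.npz')); im=c['img']; 
cv2.imwrite('pics/crop1.png',cv2.resize(im[110:300,130:490,::-1],None,fx=2.2,fy=2.2,interpolation=cv2.INTER_CUBIC))
R=cv2.Rodrigues(c['rvec'].astype(float))[0];t=c['tvec'].reshape(3)
v,u=np.mgrid[0:400,0:640]; d=c['depth']
P=(np.stack([u,v,np.ones_like(u)],-1)@np.linalg.inv(c['K']).T)*d[...,None]; W=(P-t)@R
print('cam',-R.T@t)
hsv=cv2.cvtColor(im,cv2.COLOR_RGB2HSV)
for n,(u0,v0) in dict(yellow=(245,158),red=(388,164),blue=(209,254),green=(318,243),grey=(432,251)).items():
    s=np.s_[v0-36:v0+37,u0-36:u0+37]
    w=W[s]; 
    h={'yellow':26,'red':0,'blue':111,'green':65}.get(n)
    H=hsv[s].astype(int)
    if h is None: m=(H[...,2]<95)
    else: m=(abs((H[...,0]-h+90)%180-90)<10)&(H[...,1]>120)
    m=m.astype(np.uint8); k,l,st,_=cv2.connectedComponentsWithStats(m); m=l==1+np.argmax(st[1:,4])
    pts=np.argwhere(m)[:,::-1]+[u0-36,v0-36]
    q=np.array([world(c,a,b,23.)[:2] for a,b in pts],np.float32)
    print(n,'tray rect@z23',cv2.minAreaRect(q),m.sum())
    top=(w[...,2]>103)&(w[...,2]<116)
    if top.sum()>3: print('  cap',w[top].mean(0),w[top].min(0),w[top].max(0),top.sum())
    print('  pts z>15 bbox',[ (w[w[...,2]>12][:,i].min(),w[w[...,2]>12][:,i].max()) for i in (0,1)])
s=np.s_[130:180,300:345];w=W[s];m=w[...,2]>100;print('flask',w[m].mean(0),m.sum())
E
```

```text
cam [428.00874267  -4.27311443 808.28662081]
yellow tray rect@z23 ((643.7608032226562, 167.22515869140625), (108.0921630859375, 106.32868957519531), 9.868270874023438) 1582
  cap [645.59956407 166.26985491 108.28423335] [627.47036449 148.31204695 103.01189155] [664.38675008 185.04405804 112.90538037] 287
  pts z>15 bbox [(np.float64(428.00874266601835), np.float64(704.1122163531054)), (np.float64(-4.2731144255542555), np.float64(226.64646724436946))]
red tray rect@z23 ((628.0838012695312, -151.80154418945312), (104.8580551147461, 106.6798095703125), 80.086181640625) 1530
  cap [ 620.84727796 -158.25307327  108.47261606] [ 603.31722892 -177.23579566  103.0449006 ] [ 639.38038137 -139.52988115  111.38488496] 292
  pts z>15 bbox [(np.float64(428.00874266601835), np.float64(689.5209517786944)), (np.float64(-212.27400840394736), np.float64(-4.2731144255542555))]
blue tray rect@z23 ((431.7870788574219, 237.0841064453125), (101.70184326171875, 104.13057708740234), 4.943382740020752) 1485
  cap [431.40278265 232.83261724 108.50036301] [413.30653595 214.92690151 103.19606693] [449.40229338 25
[... 209 characters left out ...]
46484375, 6.433296203613281), (100.25730895996094, 61.43500900268555), 83.90264892578125) 916
  cap [455.70931297   0.93579009 108.5999458 ] [437.15799143 -17.49035639 104.31946339] [473.58328786  19.07589255 112.68344292] 312
  pts z>15 bbox [(np.float64(395.8645256932821), np.float64(509.64608633493305)), (np.float64(-53.9894255976305), np.float64(60.51212155597934))]
grey tray rect@z23 ((433.5963439941406, -240.8190155029297), (101.88471221923828, 105.50194549560547), 6.402116775512695) 2354
  pts z>15 bbox [(np.float64(376.64695989072806), np.float64(490.91376575663304)), (np.float64(-301.5665477183861), np.float64(-4.2731144255542555))]
flask [634.12971808  -7.85679844 138.73132922] 161
```

View pics/crop1.png

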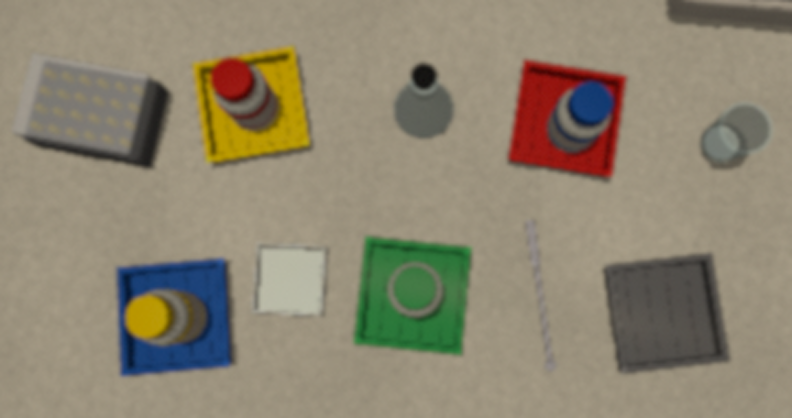

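Bottles (cap centres): red (646,166.5), blue (621,-158.3), yellow (431.4,233.5). Trays: yellow (643.5,167), red (628,-152), blue (432,237), grey (433.5,-241). With the tool at yaw 0, tool x is world x, tool y is world -y and tool z is down. First I'll square the yaw and move over the blue bottle.

```bash
python3 -m handwheel '{"rows":[{"turn":0.85},{"turn":0.85},{"turn":0.84},{"dx":0.4,"dy":-0.3},{"dx":0.65,"dy":-0.5},{"dx":0.65,"dy":-0.5},{"dx":0.65,"dy":-0.5},{"dx":0.65,"dy":-0.5},{"dx":0.65,"dy":-0.5},{"dx":0.65,"dy":-0.5},{"dx":0.65,"dy":-0.5},{"dx":0.65,"dy":-0.5}]}' 0 60
python3 -m handwheel '{"rows":[{"dx":0.7,"dy":-0.5},{"dx":0.7,"dy":-0.5},{"dx":0.7,"dy":-0.5},{"dx":0.7,"dy":-0.5},{"dx":0.7,"dy":-0.5},{"dx":0.7,"dy":-0.5},{"dx":0.7,"dy":-0.5},{"dx":0.7,"dy":-0.5},{"dx":0.7,"dy":-0.5},{"dx":0.6,"dy":-0.3},{},{}]}'
python3 -c "
from h import *
snap('wrist','w1.png')"
```

```text
invalid input at $.rows[0]: expected keys dx, dy, dz, turn
invalid input at $.rows[0]: expected keys dx, dy, dz, turn
```

```bash
python3 -m handwheel '{"rows":[{"dx":0,"dy":0,"dz":0,"turn":0.85},{"dx":0,"dy":0,"dz":0,"turn":0.85},{"dx":0,"dy":0,"dz":0,"turn":0.84},{"dx":0.4,"dy":-0.3,"dz":0,"turn":0},{"dx":0.65,"dy":-0.5,"dz":0,"turn":0},{"dx":0.65,"dy":-0.5,"dz":0,"turn":0},{"dx":0.65,"dy":-0.5,"dz":0,"turn":0},{"dx":0.65,"dy":-0.5,"dz":0,"turn":0},{"dx":0.65,"dy":-0.5,"dz":0,"turn":0},{"dx":0.65,"dy":-0.5,"dz":0,"turn":0},{"dx":0.65,"dy":-0.5,"dz":0,"turn":0},{"dx":0.4,"dy":-0.3,"dz":0,"turn":0}]}' 0 60
```

```text
t: 1.15
eef_pos: [336.7, -370.4, 245.3]
eef_rot: [-3.141, -0.0, 0.001]
contact_force: [0.1, -0.8, -0.0]
width: 85.3
finger_force: 0.0
```

```bash
python3 -m handwheel '{"rows":[{"dx":0.71,"dy":-0.53,"dz":0,"turn":0},{"dx":0.71,"dy":-0.53,"dz":0,"turn":0},{"dx":0.71,"dy":-0.53,"dz":0,"turn":0},{"dx":0.71,"dy":-0.53,"dz":0,"turn":0},{"dx":0.71,"dy":-0.53,"dz":0,"turn":0},{"dx":0.71,"dy":-0.53,"dz":0,"turn":0},{"dx":0.71,"dy":-0.53,"dz":0,"turn":0},{"dx":0.71,"dy":-0.53,"dz":0,"turn":0},{"dx":0.71,"dy":-0.53,"dz":0,"turn":0},{"dx":0.71,"dy":-0.53,"dz":0,"turn":0},{"dx":0,"dy":0,"dz":0,"turn":0},{"dx":0,"dy":0,"dz":0,"turn":0}]}'
python3 -c "
from h import *
o=manip.get_obs(); print(o['eef_pos'],o['eef_rot'])
c=snap('wrist','w1.png'); print(c['K'],c['mount'])"
```

```text
t: 2.15
eef_pos: [619.9, -159.0, 244.1]
eef_rot: [-3.141, 0.002, 0.003]
contact_force: [-0.3, -0.1, 0.3]
width: 85.4
finger_force: 0.0
[ 619.88909829 -158.9871107   244.09020364] [-3.14102093e+00  1.53881063e-03  2.97820193e-03]
[[309.70691629   0.         316.50610359]
 [  0.         309.70691629 195.47104643]
 [  0.           0.           1.        ]] [[ 7.68944854e-04 -9.48969169e-01 -3.15367920e-01  8.18547505e+01]
 [ 9.99999704e-01  7.28947320e-04  2.44781061e-04 -4.33295081e-02]
 [-2.40307950e-06 -3.15368015e-01  9.48969449e-01 -1.27579308e+02]
 [ 0.00000000e+00  0.00000000e+00  0.00000000e+00  1.00000000e+00]]
```

View pics/w1.png

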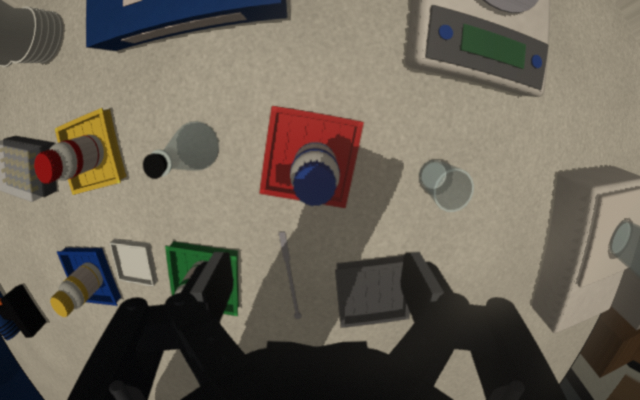

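The wrist view has the blue cap's top at about (315,186). The red tray's rim corners are (271,107), (363,123), (347,208), (261,193), and the grey tray's are (336,264), (425,252)~, (342,327). I'll check the positions with the fisheye model.

```bash
cat >> h.py <<'E'
def wworld(c,pos,rot,u,v,z):
    from scipy.spatial.transform import Rotation as S
    K=c['K']; p=np.array([(u-K[0,2])/K[0,0],(v-K[1,2])/K[1,1]]); th=np.hypot(*p)
    d=np.r_[p/th*np.sin(th),np.cos(th)]; R=S.from_euler('xyz',rot).as_matrix(); M=c['mount']
    o=R@M[:3,3]+pos; d=R@M[:3,:3]@d; return (o+d*(z-o[2])/d[2])[:2].round(1)
E
python3 - <<'E'
from h import *
c=dict(np.load('/tmp/wrist.npz')); p,r=[619.9,-159,244.1],[-3.141,.0015,.003]
print('cap',wworld(c,p,r,315,185,109))
hsv=cv2.cvtColor(c['img'],cv2.COLOR_RGB2HSV).astype(int)
H=hsv[170:215,285:345]; m=(abs(H[...,0]-115)<12)&(H[...,1]>130); y,x=np.nonzero(m)
print('blue px bbox',x.min()+285,x.max()+285,y.min()+170,y.max()+170)
q=[wworld(c,p,r,*a,23) for a in [(271,107),(363,123),(347,208),(261,193)]]; print(q,np.mean(q,0))
E
```

```text
cap [ 624.  -157.6]
blue px bbox 296 332 170 202
[array([ 689.7, -107.7]), array([ 671.9, -211.1]), array([ 569.7, -195.9]), array([588.4, -92.6])] [ 629.925 -151.825]
```

```bash
python3 -m handwheel '{"rows":[{"dx":0.05,"dy":-0.02,"dz":0.3,"turn":0},{"dx":0,"dy":0,"dz":0.6,"turn":0},{"dx":0,"dy":0,"dz":0.6,"turn":0},{"dx":0,"dy":0,"dz":0.6,"turn":0},{"dx":0,"dy":0,"dz":0.6,"turn":0},{"dx":0,"dy":0,"dz":0.6,"turn":0},{"dx":0,"dy":0,"dz":0.6,"turn":0},{"dx":0,"dy":0,"dz":0.4,"turn":0},{"dx":0,"dy":0,"dz":0.25,"turn":0},{"dx":0,"dy":0,"dz":0.12,"turn":0},{"dx":0,"dy":0,"dz":0,"turn":0},{"dx":0,"dy":0,"dz":0,"turn":0}]}'
python3 -c "
from h import *
snap('wrist','w2.png')"
```

```text
t: 3.2
eef_pos: [621.1, -160.3, 59.4]
eef_rot: [3.141, -0.001, -0.001]
contact_force: [-0.3, 0.4, 1.0]
width: 85.3
finger_force: 0.0
```

View pics/w2.png

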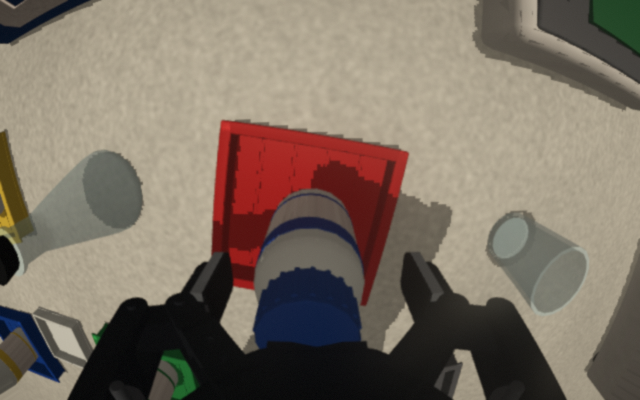

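The bottle (axis column about 308) stands between the jaws (middle column about 317), so it is roughly 3 mm toward +y. I'll shift for that and close.

```bash
python3 -m handwheel '{"rows":[{"dx":0.04,"dy":-0.08,"dz":0.05,"turn":0},{"dx":0,"dy":0,"dz":0,"turn":0},{"dx":0,"dy":0,"dz":0,"turn":0}]}'
python3 -m handwheel '{"rows":[{"dx":0,"dy":0,"dz":0,"turn":0},{"dx":0,"dy":0,"dz":0,"turn":0},{"dx":0,"dy":0,"dz":0,"turn":0},{"dx":0,"dy":0,"dz":0,"turn":0},{"dx":0,"dy":0,"dz":0,"turn":0},{"dx":0,"dy":0,"dz":0,"turn":0},{"dx":0,"dy":0,"dz":0,"turn":0},{"dx":0,"dy":0,"dz":0,"turn":0},{"dx":0,"dy":0,"dz":0,"turn":0},{"dx":0,"dy":0,"dz":0,"turn":0}]}' 1 40
```

```text
t: 3.5
eef_pos: [622.8, -156.3, 57.0]
eef_rot: [3.141, -0.001, 0.001]
contact_force: [0.3, -0.7, -1.0]
width: 85.4
finger_force: 0.0
t: 4.33
eef_pos: [622.7, -156.6, 56.8]
eef_rot: [3.141, -0.0, 0.0]
contact_force: [-1.0, -0.4, 5.5]
width: 49.1
finger_force: 41.6
```

```bash
python3 -m handwheel '{"rows":[{"dx":0,"dy":0,"dz":-0.1,"turn":0},{"dx":0,"dy":0,"dz":-0.2,"turn":0},{"dx":0,"dy":0,"dz":-0.4,"turn":0},{"dx":0,"dy":0,"dz":-0.5,"turn":0},{"dx":0,"dy":0,"dz":-0.6,"turn":0},{"dx":0,"dy":0,"dz":-0.6,"turn":0},{"dx":0,"dy":0,"dz":-0.6,"turn":0},{"dx":0,"dy":0,"dz":-0.5,"turn":0},{"dx":0,"dy":0,"dz":-0.4,"turn":0},{"dx":0,"dy":0,"dz":-0.2,"turn":0},{"dx":0,"dy":0,"dz":0,"turn":0},{"dx":0,"dy":0,"dz":0,"turn":0}]}'
python3 -m handwheel '{"rows":[{"dx":-0.2,"dy":0.1,"dz":0,"turn":0},{"dx":-0.4,"dy":0.2,"dz":0,"turn":0},{"dx":-0.6,"dy":0.27,"dz":0,"turn":0},{"dx":-0.7,"dy":0.31,"dz":0,"turn":0},{"dx":-0.7,"dy":0.31,"dz":0,"turn":0},{"dx":-0.7,"dy":0.31,"dz":0,"turn":0},{"dx":-0.63,"dy":0.27,"dz":0,"turn":0},{"dx":-0.4,"dy":0.17,"dz":0,"turn":0},{"dx":-0.3,"dy":0.12,"dz":0,"turn":0},{"dx":-0.1,"dy":0.05,"dz":0,"turn":0},{"dx":0,"dy":0,"dz":0,"turn":0},{"dx":0,"dy":0,"dz":0,"turn":0}]}'
python3 -c "
from h import *
print(manip.get_obs()['eef_pos'],manip.get_obs()['eef_rot']);snap('wrist','w3.png')"
```

```text
t: 5.33
eef_pos: [622.4, -156.4, 220.1]
eef_rot: [-3.141, 0.0, 0.0]
contact_force: [0.3, -0.1, -1.7]
width: 49.0
finger_force: 41.6
t: 6.33
eef_pos: [433.6, -240.8, 220.2]
eef_rot: [-3.141, -0.0, -0.0]
contact_force: [0.5, -0.5, -1.9]
width: 49.0
finger_force: 41.6
[ 433.64191939 -240.84935175  220.22148758] [-3.14126036e+00 -2.66379390e-05 -1.19431683e-04]
```

View pics/w3.png

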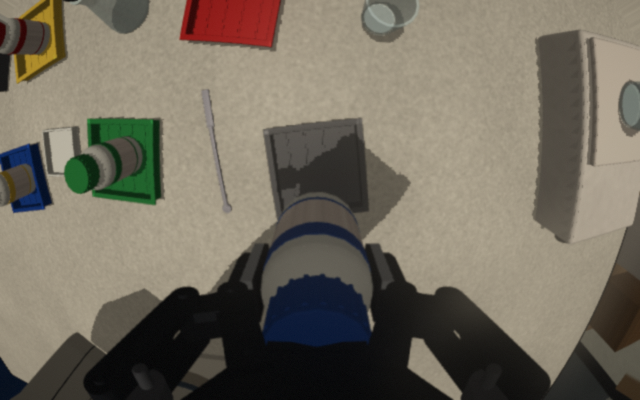

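The bottle is held upright with the grey tray (centre about (317,165)) ahead and below. Lowering it.

```bash
python3 -m handwheel '{"rows":[{"dx":0,"dy":0,"dz":0.2,"turn":0},{"dx":0,"dy":0,"dz":0.4,"turn":0},{"dx":0,"dy":0,"dz":0.5,"turn":0},{"dx":0,"dy":0,"dz":0.6,"turn":0},{"dx":0,"dy":0,"dz":0.6,"turn":0},{"dx":0,"dy":0,"dz":0.6,"turn":0},{"dx":0,"dy":0,"dz":0.4,"turn":0},{"dx":0,"dy":0,"dz":0.3,"turn":0},{"dx":0,"dy":0,"dz":0.2,"turn":0},{"dx":0,"dy":0,"dz":0.1,"turn":0},{"dx":0,"dy":0,"dz":0,"turn":0},{"dx":0,"dy":0,"dz":0,"turn":0}]}'
python3 -m handwheel '{"rows":[{"dx":0,"dy":0,"dz":0.04,"turn":0},{"dx":0,"dy":0,"dz":0.04,"turn":0},{"dx":0,"dy":0,"dz":0.04,"turn":0},{"dx":0,"dy":0,"dz":0.03,"turn":0},{"dx":0,"dy":0,"dz":0.01,"turn":0},{"dx":0,"dy":0,"dz":0,"turn":0},{"dx":0,"dy":0,"dz":0,"turn":0},{"dx":0,"dy":0,"dz":0,"turn":0}]}'
```

```text
t: 7.38
eef_pos: [433.8, -240.9, 64.7]
eef_rot: [3.141, -0.0, 0.001]
contact_force: [-0.4, -0.1, -0.6]
width: 49.2
finger_force: 41.6
t: 8.05
eef_pos: [433.4, -240.9, 58.1]
eef_rot: [3.142, -0.0, 0.0]
contact_force: [0.6, -1.5, -1.2]
width: 48.8
finger_force: 41.6
```

```bash
python3 -m handwheel '{"rows":[{"dx":0,"dy":0,"dz":0.01,"turn":0},{"dx":0,"dy":0,"dz":0.01,"turn":0},{"dx":0,"dy":0,"dz":0.01,"turn":0},{"dx":0,"dy":0,"dz":0,"turn":0},{"dx":0,"dy":0,"dz":0,"turn":0}]}'
```

```text
t: 8.47
eef_pos: [433.3, -240.9, 56.8]
eef_rot: [-3.142, 0.0, 0.0]
contact_force: [0.7, 0.5, -1.5]
width: 49.0
finger_force: 41.6
```

```bash
python3 -m handwheel '{"rows":[{"dx":0,"dy":0,"dz":0.01,"turn":0},{"dx":0,"dy":0,"dz":0.01,"turn":0},{"dx":0,"dy":0,"dz":0,"turn":0},{"dx":0,"dy":0,"dz":0,"turn":0}]}'
```

```text
t: 8.8
eef_pos: [433.4, -240.9, 56.7]
eef_rot: [3.141, -0.001, 0.0]
contact_force: [-2.4, 2.1, 7.5]
width: 48.9
finger_force: 42.6
```

```bash
python3 -m handwheel '{"rows":[{"dx":0,"dy":0,"dz":0,"turn":0},{"dx":0,"dy":0,"dz":0,"turn":0},{"dx":0,"dy":0,"dz":0,"turn":0},{"dx":0,"dy":0,"dz":0,"turn":0},{"dx":0,"dy":0,"dz":0,"turn":0},{"dx":0,"dy":0,"dz":0,"turn":0},{"dx":0,"dy":0,"dz":0,"turn":0},{"dx":0,"dy":0,"dz":0,"turn":0}]}' 0
python3 -m handwheel '{"rows":[{"dx":0,"dy":0,"dz":-0.2,"turn":0},{"dx":0,"dy":0,"dz":-0.4,"turn":0},{"dx":0,"dy":0,"dz":-0.5,"turn":0},{"dx":0,"dy":0,"dz":-0.6,"turn":0},{"dx":0,"dy":0,"dz":-0.6,"turn":0},{"dx":0,"dy":0,"dz":-0.6,"turn":0},{"dx":0,"dy":0,"dz":-0.6,"turn":0},{"dx":0,"dy":0,"dz":-0.4,"turn":0},{"dx":0,"dy":0,"dz":-0.2,"turn":0},{"dx":0,"dy":0,"dz":0,"turn":0}]}'
python3 -m handwheel '{"rows":[{"dx":0.2,"dy":-0.4,"dz":0,"turn":0},{"dx":0.4,"dy":-0.8,"dz":0,"turn":0},{"dx":0.4,"dy":-0.8,"dz":0,"turn":0},{"dx":0.4,"dy":-0.8,"dz":0,"turn":0},{"dx":0.4,"dy":-0.8,"dz":0,"turn":0},{"dx":0.4,"dy":-0.8,"dz":0,"turn":0},{"dx":0.4,"dy":-0.8,"dz":0,"turn":0},{"dx":0.4,"dy":-0.8,"dz":0,"turn":0},{"dx":0.4,"dy":-0.8,"dz":0,"turn":0},{"dx":0.4,"dy":-0.8,"dz":0,"turn":0},{"dx":0.4,"dy":-0.8,"dz":0,"turn":0},{"dx":0.4,"dy":-0.8,"dz":0,"turn":0}]}'
python3 -m handwheel '{"rows":[{"dx":0.4,"dy":-0.6,"dz":0,"turn":0},{"dx":0.3,"dy":-0.4,"dz":0,"turn":0},{"dx":0,"dy":0,"dz":0,"turn":0},{"dx":0,"dy":0,"dz":0,"turn":0},{"dx":0,"dy":0,"dz":0,"turn":0}]}'
python3 -c "
from h import *
print(manip.get_obs()['eef_pos'],manip.get_obs()['eef_rot']);snap('wrist','w4.png')"
```

```text
t: 9.47
eef_pos: [433.3, -240.9, 56.0]
eef_rot: [-3.142, 0.0, 0.0]
contact_force: [-0.4, -0.3, 0.7]
width: 84.9
finger_force: 0.0
t: 10.3
eef_pos: [433.8, -241.3, 222.0]
eef_rot: [3.14, -0.003, 0.0]
contact_force: [-0.7, -0.3, -0.2]
width: 85.7
finger_force: 0.0
t: 11.3
eef_pos: [617.4, 110.9, 218.7]
eef_rot: [-3.126, 0.002, 0.039]
contact_force: [0.5, -0.2, -0.6]
width: 85.4
finger_force: 0.0
t: 11.72
eef_pos: [644.1, 131.7, 220.0]
eef_rot: [-3.114, 0.002, 0.063]
contact_force: [-0.3, 0.1, -0.0]
width: 85.0
finger_force: 0.0
[644.05174299 131.70330566 219.95452217] [-3.11395918e+00  2.11434491e-03  6.32421702e-02]
```

View pics/w4.png

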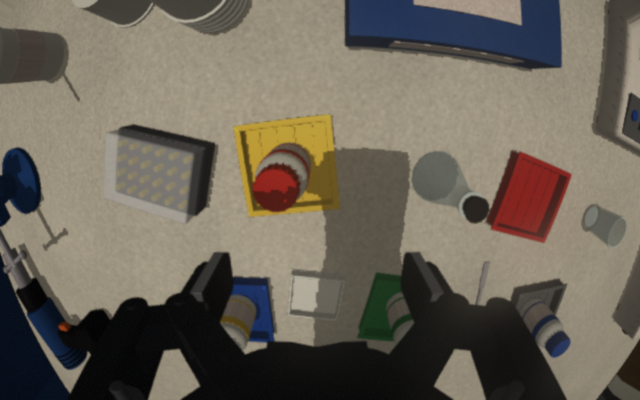

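The arm stopped short at y = 132 with a small tilt, which looks like a joint limit. The yellow tray is at (287,165) in the picture and the red cap at (277,188). I'll check the joints.

```bash
python3 -m handwheel '{"rows":[{"dx":0,"dy":0,"dz":0,"turn":0},{"dx":0,"dy":0,"dz":0,"turn":0}]}'; python3 -c "
from h import *
o=manip.get_obs();print(o['q'])
c=dict(np.load('/tmp/wrist.npz'));p,r=[644.05,131.7,219.95],[-3.11396,.0021,.0632]
print('cap',wworld(c,p,r,276,187,109)); q=[wworld(c,p,r,*a,23) for a in [(234,127),(331,115),(341,206),(248,216)]]; print(q,np.mean(q,0))
"
```

```text
t: 11.93
eef_pos: [644.4, 131.5, 221.3]
eef_rot: [-3.114, -0.0, 0.063]
contact_force: [0.1, 0.2, 0.1]
width: 85.3
finger_force: 0.0
[0.06187575 0.45136636 0.25216966 1.37156415 0.02782408 3.14064082]
cap [651.  168.1]
[array([688.4, 228.9]), array([706.2, 126. ]), array([606.9, 107.2]), array([586.5, 212.9])] [647.   168.75]
```

Joint 6 is at its limit (q6 = q1+π−yaw). I'll turn to yaw 90°, which closes along world x and suits all the trays.

```bash
python3 -m handwheel '{"rows":[{"dx":0,"dy":0,"dz":0,"turn":-1},{"dx":0,"dy":0,"dz":0,"turn":-1},{"dx":0,"dy":0,"dz":0,"turn":-1},{"dx":0,"dy":0,"dz":0,"turn":-1},{"dx":0,"dy":0,"dz":0,"turn":-1},{"dx":0,"dy":0,"dz":0,"turn":-1},{"dx":0,"dy":0,"dz":0,"turn":-1},{"dx":0,"dy":0,"dz":0,"turn":-1},{"dx":0,"dy":0,"dz":0,"turn":-1}]}'
python3 -m handwheel '{"rows":[{"dx":0,"dy":0,"dz":0,"turn":-1},{"dx":0,"dy":0,"dz":0,"turn":-1},{"dx":0,"dy":0,"dz":0,"turn":-1},{"dx":0,"dy":0,"dz":0,"turn":-1},{"dx":0,"dy":0,"dz":0,"turn":-1},{"dx":0,"dy":0,"dz":0,"turn":-1},{"dx":0,"dy":0,"dz":0,"turn":-1},{"dx":0,"dy":0,"dz":0,"turn":-1},{"dx":0,"dy":0,"dz":0,"turn":-1},{"dx":0,"dy":0,"dz":0,"turn":0},{"dx":0,"dy":0,"dz":0,"turn":0}]}'
```

```text
t: 12.68
eef_pos: [644.5, 131.7, 221.3]
eef_rot: [-3.122, -0.02, 0.853]
contact_force: [0.6, 0.0, -0.6]
width: 85.8
finger_force: 0.0
t: 13.6
eef_pos: [644.6, 131.8, 221.2]
eef_rot: [3.142, -0.028, 1.631]
contact_force: [-0.4, 0.3, -0.1]
width: 85.3
finger_force: 0.0
```

```bash
cat >> h.py <<'E'
def go(*T):
    from scipy.spatial.transform import Rotation as S
    o=manip.get_obs(); p=o['eef_pos']; R=S.from_euler('xyz',o['eef_rot']).as_matrix()
    print('pos',p.round(1),'rot',o['eef_rot'].round(4))
    for t in T: t=np.array(t,float); print(t,'units',(R.T@(t-p)/40).round(3)); p=t
E
python3 -m handwheel '{"rows":[{"dx":0,"dy":0,"dz":0,"turn":0.69},{"dx":0,"dy":0,"dz":0,"turn":0},{"dx":0,"dy":0,"dz":0,"turn":0}]}'
python3 -c "
from h import *
go((647.5,167,221),(647.5,167,57),(647.5,167,221))"
```

```text
t: 13.85
eef_pos: [644.7, 132.0, 221.0]
eef_rot: [-3.14, -0.028, 1.574]
contact_force: [0.1, 0.7, 0.1]
width: 85.5
finger_force: 0.0
pos [644.7 132.  221. ] rot [-3.1398 -0.0279  1.5736]
[647.5 167.  221. ] units [0.874 0.072 0.025]
[647.5 167.   57. ] units [-0.114  0.007  4.098]
[647.5 167.  221. ] units [ 0.114 -0.007 -4.098]
```

```bash
python3 -m handwheel '{"rows":[{"dx":0.44,"dy":0.04,"dz":0.01,"turn":0},{"dx":0.43,"dy":0.03,"dz":0.01,"turn":0},{"dx":0,"dy":0,"dz":0.3,"turn":0},{"dx":-0.02,"dy":0,"dz":0.6,"turn":0},{"dx":-0.02,"dy":0,"dz":0.6,"turn":0},{"dx":-0.02,"dy":0,"dz":0.6,"turn":0},{"dx":-0.02,"dy":0,"dz":0.6,"turn":0},{"dx":-0.02,"dy":0,"dz":0.6,"turn":0},{"dx":-0.01,"dy":0,"dz":0.4,"turn":0},{"dx":0,"dy":0,"dz":0.25,"turn":0},{"dx":0,"dy":0,"dz":0.12,"turn":0},{"dx":0,"dy":0,"dz":0,"turn":0}]}'
python3 -m handwheel '{"rows":[{"dx":0,"dy":0,"dz":0,"turn":0}]}'
python3 -c "
from h import *
snap('wrist','w5.png');go((647.5,167,56.7))"
```

```text
t: 14.85
eef_pos: [646.9, 167.1, 57.6]
eef_rot: [-3.139, -0.028, 1.574]
contact_force: [-0.2, 0.1, -0.7]
width: 85.5
finger_force: 0.0
t: 14.93
eef_pos: [647.6, 167.1, 59.1]
eef_rot: [-3.141, -0.028, 1.574]
contact_force: [-0.6, -0.7, 0.3]
width: 85.7
finger_force: 0.0
pos [647.8 167.2  59.4] rot [-3.1415 -0.0281  1.5745]
[647.5 167.   56.7] units [-0.007 -0.008  0.069]
```

View pics/w5.png

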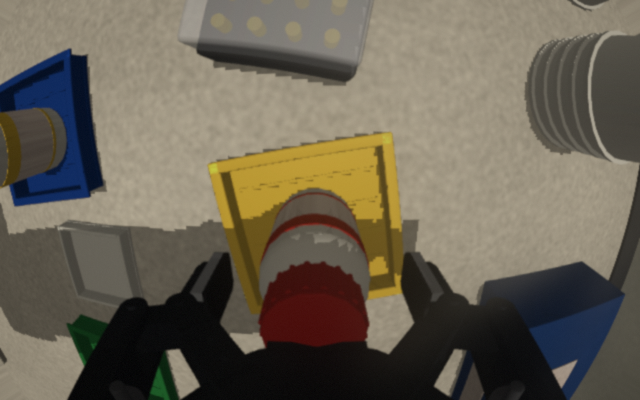

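The bottle (column about 315) is centred in the jaws (about 317). Closing and lifting.

```bash
python3 -m handwheel '{"rows":[{"dx":0,"dy":0,"dz":0.06,"turn":0},{"dx":0,"dy":0,"dz":0,"turn":0},{"dx":0,"dy":0,"dz":0,"turn":0},{"dx":0,"dy":0,"dz":0,"turn":0},{"dx":0,"dy":0,"dz":0,"turn":0},{"dx":0,"dy":0,"dz":0,"turn":0},{"dx":0,"dy":0,"dz":0,"turn":0},{"dx":0,"dy":0,"dz":0,"turn":0},{"dx":0,"dy":0,"dz":0,"turn":0},{"dx":0,"dy":0,"dz":0,"turn":0},{"dx":0,"dy":0,"dz":0,"turn":0}]}' 1 40
python3 -m handwheel '{"rows":[{"dx":0,"dy":0,"dz":-0.1,"turn":0},{"dx":0,"dy":0,"dz":-0.2,"turn":0},{"dx":0.01,"dy":0,"dz":-0.4,"turn":0},{"dx":0.01,"dy":0,"dz":-0.5,"turn":0},{"dx":0.02,"dy":0,"dz":-0.6,"turn":0},{"dx":0.02,"dy":0,"dz":-0.6,"turn":0},{"dx":0.02,"dy":0,"dz":-0.6,"turn":0},{"dx":0.02,"dy":0,"dz":-0.5,"turn":0},{"dx":0.01,"dy":0,"dz":-0.4,"turn":0},{"dx":0,"dy":0,"dz":-0.2,"turn":0},{"dx":0,"dy":0,"dz":0,"turn":0},{"dx":0,"dy":0,"dz":0,"turn":0}]}'
python3 -c "
from h import *
go((629,-152,221),(629,-152,63))"
```

```text
t: 15.9
eef_pos: [647.3, 167.2, 56.5]
eef_rot: [-3.141, -0.028, 1.574]
contact_force: [-1.9, 0.8, 6.1]
width: 48.7
finger_force: 41.2
t: 16.9
eef_pos: [647.4, 167.0, 219.5]
eef_rot: [-3.139, -0.028, 1.574]
contact_force: [0.0, -0.4, -2.6]
width: 49.0
finger_force: 41.6
pos [647.4 167.  219.5] rot [-3.1395 -0.0278  1.5743]
[ 629. -152.  221.] units [-7.968 -0.488 -0.258]
[ 629. -152.   63.] units [-0.11   0.008  3.948]
```

```bash
python3 -m handwheel '{"rows":[{"dx":-0.3,"dy":-0.04,"dz":-0.02,"turn":0},{"dx":-0.5,"dy":-0.04,"dz":-0.02,"turn":0},{"dx":-0.8,"dy":-0.04,"dz":-0.02,"turn":0},{"dx":-0.8,"dy":-0.04,"dz":-0.02,"turn":0},{"dx":-0.8,"dy":-0.04,"dz":-0.02,"turn":0},{"dx":-0.8,"dy":-0.04,"dz":-0.02,"turn":0},{"dx":-0.8,"dy":-0.04,"dz":-0.02,"turn":0},{"dx":-0.8,"dy":-0.04,"dz":-0.02,"turn":0},{"dx":-0.8,"dy":-0.04,"dz":-0.02,"turn":0},{"dx":-0.77,"dy":-0.04,"dz":-0.02,"turn":0},{"dx":-0.5,"dy":-0.04,"dz":-0.02,"turn":0},{"dx":-0.3,"dy":-0.04,"dz":-0.02,"turn":0}]}'
python3 -m handwheel '{"rows":[{"dx":0,"dy":0,"dz":0,"turn":0},{"dx":0,"dy":0,"dz":0,"turn":0},{"dx":0,"dy":0,"dz":0,"turn":0}]}'
python3 -c "
from h import *
snap('wrist','w6.png');go((629,-152,64),(629,-152,57))"
```

```text
t: 17.9
eef_pos: [628.3, -155.0, 219.0]
eef_rot: [-3.137, -0.028, 1.572]
contact_force: [-0.3, -0.3, -1.6]
width: 49.1
finger_force: 41.6
t: 18.15
eef_pos: [629.2, -151.2, 220.2]
eef_rot: [-3.139, -0.029, 1.575]
contact_force: [-0.3, 0.7, -0.8]
width: 48.9
finger_force: 41.6
pos [ 629.3 -150.9  220.4] rot [-3.1392 -0.0284  1.5754]
[ 629. -152.   64.] units [-1.380e-01  1.000e-03  3.908e+00]
[ 629. -152.   57.] units [-0.005  0.     0.175]
```

View pics/w6.png

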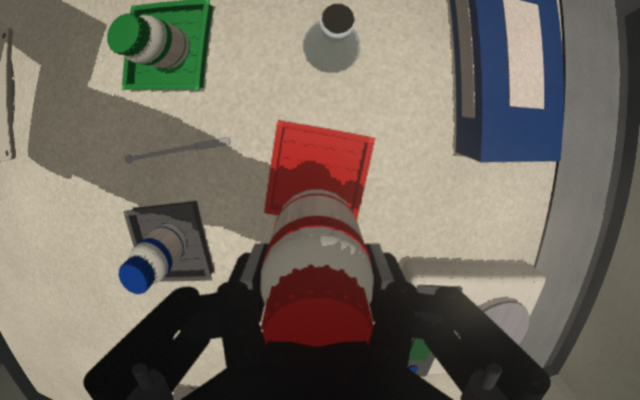

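Blue stands upright in grey, and red is held upright over the red tray (about (320,165)). Lowering.

```bash
python3 -m handwheel '{"rows":[{"dx":-0.02,"dy":0,"dz":0.2,"turn":0},{"dx":-0.02,"dy":0,"dz":0.4,"turn":0},{"dx":-0.02,"dy":0,"dz":0.5,"turn":0},{"dx":-0.02,"dy":0,"dz":0.6,"turn":0},{"dx":-0.02,"dy":0,"dz":0.6,"turn":0},{"dx":-0.02,"dy":0,"dz":0.6,"turn":0},{"dx":-0.01,"dy":0,"dz":0.4,"turn":0},{"dx":-0.01,"dy":0,"dz":0.3,"turn":0},{"dx":0,"dy":0,"dz":0.2,"turn":0},{"dx":0,"dy":0,"dz":0.1,"turn":0},{"dx":0,"dy":0,"dz":0,"turn":0},{"dx":0,"dy":0,"dz":0,"turn":0}]}'
python3 -m handwheel '{"rows":[{"dx":0,"dy":0,"dz":0.04,"turn":0},{"dx":0,"dy":0,"dz":0.04,"turn":0},{"dx":0,"dy":0,"dz":0.03,"turn":0},{"dx":0,"dy":0,"dz":0.02,"turn":0},{"dx":0,"dy":0,"dz":0.02,"turn":0},{"dx":0,"dy":0,"dz":0,"turn":0},{"dx":0,"dy":0,"dz":0,"turn":0},{"dx":0,"dy":0,"dz":0,"turn":0}]}'
```

```text
t: 19.2
eef_pos: [629.4, -153.0, 65.0]
eef_rot: [-3.14, -0.028, 1.575]
contact_force: [1.1, 0.4, -1.3]
width: 48.9
finger_force: 41.6
t: 19.87
eef_pos: [629.1, -153.1, 58.6]
eef_rot: [-3.14, -0.028, 1.574]
contact_force: [-0.1, 0.2, -1.9]
width: 49.1
finger_force: 41.6
```

```bash
python3 -m handwheel '{"rows":[{"dx":0.02,"dy":0,"dz":0.01,"turn":0},{"dx":0,"dy":0,"dz":0.01,"turn":0},{"dx":0,"dy":0,"dz":0.01,"turn":0},{"dx":0,"dy":0,"dz":0.01,"turn":0},{"dx":0,"dy":0,"dz":0,"turn":0},{"dx":0,"dy":0,"dz":0,"turn":0}]}'
python3 -m handwheel '{"rows":[{"dx":0,"dy":0,"dz":0.01,"turn":0},{"dx":0,"dy":0,"dz":0,"turn":0},{"dx":0,"dy":0,"dz":0,"turn":0}]}'
```

```text
t: 20.37
eef_pos: [629.1, -152.2, 56.9]
eef_rot: [-3.14, -0.028, 1.574]
contact_force: [-0.0, 0.3, -1.3]
width: 49.0
finger_force: 41.6
t: 20.62
eef_pos: [629.1, -152.3, 56.6]
eef_rot: [-3.14, -0.028, 1.574]
contact_force: [-0.1, -0.4, -1.8]
width: 49.4
finger_force: 41.6
```

```bash
python3 -m handwheel '{"rows":[{"dx":0,"dy":0,"dz":0.01,"turn":0},{"dx":0,"dy":0,"dz":0,"turn":0},{"dx":0,"dy":0,"dz":0,"turn":0}]}'
```

```text
t: 20.87
eef_pos: [629.1, -152.3, 56.5]
eef_rot: [-3.14, -0.028, 1.574]
contact_force: [-1.3, 0.6, 3.9]
width: 49.2
finger_force: 41.9
```

```bash
python3 -m handwheel '{"rows":[{"dx":0,"dy":0,"dz":0,"turn":0},{"dx":0,"dy":0,"dz":0,"turn":0},{"dx":0,"dy":0,"dz":0,"turn":0},{"dx":0,"dy":0,"dz":0,"turn":0},{"dx":0,"dy":0,"dz":0,"turn":0},{"dx":0,"dy":0,"dz":0,"turn":0},{"dx":0,"dy":0,"dz":0,"turn":0},{"dx":0,"dy":0,"dz":0,"turn":0}]}' 0
python3 -m handwheel '{"rows":[{"dx":0,"dy":0,"dz":-0.2,"turn":0},{"dx":0.01,"dy":0,"dz":-0.4,"turn":0},{"dx":0.02,"dy":0,"dz":-0.5,"turn":0},{"dx":0.02,"dy":0,"dz":-0.6,"turn":0},{"dx":0.02,"dy":0,"dz":-0.6,"turn":0},{"dx":0.02,"dy":0,"dz":-0.6,"turn":0},{"dx":0.02,"dy":0,"dz":-0.6,"turn":0},{"dx":0,"dy":0,"dz":-0.4,"turn":0},{"dx":0,"dy":0,"dz":-0.2,"turn":0},{"dx":0,"dy":0,"dz":0,"turn":0}]}'
python3 -m handwheel '{"rows":[{"dx":0.4,"dy":-0.2,"dz":0.02,"turn":0},{"dx":0.8,"dy":-0.4,"dz":0.02,"turn":0},{"dx":0.8,"dy":-0.4,"dz":0.02,"turn":0},{"dx":0.8,"dy":-0.4,"dz":0.02,"turn":0},{"dx":0.8,"dy":-0.4,"dz":0.02,"turn":0},{"dx":0.8,"dy":-0.4,"dz":0.02,"turn":0},{"dx":0.8,"dy":-0.4,"dz":0.02,"turn":0},{"dx":0.8,"dy":-0.4,"dz":0.02,"turn":0},{"dx":0.8,"dy":-0.4,"dz":0.02,"turn":0},{"dx":0.8,"dy":-0.4,"dz":0.02,"turn":0},{"dx":0.6,"dy":-0.3,"dz":0.02,"turn":0},{"dx":0.4,"dy":-0.2,"dz":0.02,"turn":0}]}'
python3 -m handwheel '{"rows":[{"dx":0,"dy":0,"dz":0,"turn":0},{"dx":0,"dy":0,"dz":0,"turn":0},{"dx":0,"dy":0,"dz":0,"turn":0}]}'
python3 -c "
from h import *
go((431.5,233.5,221),(431.5,233.5,57))
c=snap('top','top2.png');cv2.imwrite('pics/crop2.png',cv2.resize(c['img'][110:300,130:490,::-1],None,fx=2.2,fy=2.2,interpolation=cv2.INTER_CUBIC))
R=cv2.Rodrigues(c['rvec'].astype(float))[0];t=c['tvec'].reshape(3)
v,u=np.mgrid[0:400,0:640]
W=((np.stack([u,v,np.ones_like(u)],-1)@np.linalg.inv(c['K']).T)*c['depth'][...,None]-t)@R
for n,x,y in [('red',629,-152),('blue',433,-241),('green',455,1)]:
    m=(abs(W[...,0]-x)<35)&(abs(W[...,1]-y)<35)&(W[...,2]>103)&(W[...,2]<116); w=W[m]; print(n,w.mean(0),(w.min(0)+w.max(0))/2,m.sum())
"
```

```text
t: 21.53
eef_pos: [629.1, -152.2, 56.1]
eef_rot: [-3.14, -0.028, 1.574]
contact_force: [-0.6, -0.4, -0.3]
width: 85.3
finger_force: 0.0
t: 22.37
eef_pos: [630.0, -152.6, 222.6]
eef_rot: [3.14, -0.027, 1.574]
contact_force: [0.6, 0.5, -0.1]
width: 85.4
finger_force: 0.0
t: 23.37
eef_pos: [454.1, 193.0, 219.6]
eef_rot: [-3.138, -0.028, 1.576]
contact_force: [-0.0, -0.6, 0.1]
width: 85.0
finger_force: 0.0
t: 23.62
eef_pos: [456.2, 190.8, 219.9]
eef_rot: [-3.139, -0.027, 1.574]
contact_force: [0.4, -1.1, 0.2]
width: 85.5
finger_force: 0.0
pos [456.2 190.8 219.9] rot [-3.1388 -0.0274  1.5745]
[431.5 233.5 221. ] units [ 1.071 -0.613  0.004]
[431.5 233.5  57. ] units [-0.112  0.011  4.098]
red [ 627.49410266 -151.69908843  108.5396167 ] [ 627.58389734 -152.39809048  107.81597968] 288
blue [ 432.69325503 -242.41175925  108.57996132] [ 432.65858953 -242.66475608  107.90063345] 332
green [455.71006728   0.93578899 108.62007448] [455.35286647   0.8269095  107.65681191] 312
```

View pics/crop2.png

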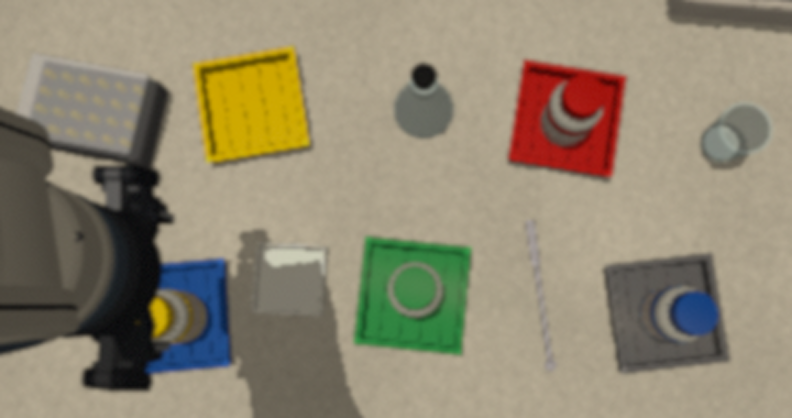

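Red is centred in its tray: 627.5,-152 in the top camera's frame, against the tray's 628,-152. The top frame reads about 1.5 mm low in x. Next I'll move over yellow at (433,234).

```bash
python3 -m handwheel '{"rows":[{"dx":0.54,"dy":-0.29,"dz":0,"turn":0},{"dx":0.54,"dy":-0.29,"dz":0,"turn":0},{"dx":0,"dy":0,"dz":0.3,"turn":0},{"dx":-0.02,"dy":0,"dz":0.6,"turn":0},{"dx":-0.02,"dy":0,"dz":0.6,"turn":0},{"dx":-0.02,"dy":0,"dz":0.6,"turn":0},{"dx":-0.02,"dy":0,"dz":0.6,"turn":0},{"dx":-0.02,"dy":0,"dz":0.6,"turn":0},{"dx":-0.01,"dy":0,"dz":0.4,"turn":0},{"dx":0,"dy":0,"dz":0.2,"turn":0},{"dx":0,"dy":0,"dz":0.1,"turn":0},{"dx":0,"dy":0,"dz":0,"turn":0}]}'
python3 -m handwheel '{"rows":[{"dx":0,"dy":0,"dz":0,"turn":0}]}'
python3 -c "
from h import *
snap('wrist','w7.png');go((433,234,56.6))"
```

```text
t: 24.67
eef_pos: [432.8, 233.7, 61.3]
eef_rot: [-3.139, -0.028, 1.573]
contact_force: [-0.3, 0.5, -0.5]
width: 85.4
finger_force: 0.0
t: 24.75
eef_pos: [433.2, 234.1, 62.4]
eef_rot: [-3.141, -0.028, 1.574]
contact_force: [-0.3, 0.9, 0.6]
width: 84.9
finger_force: 0.0
pos [433.3 234.3  62.6] rot [-3.1411 -0.0283  1.574 ]
[433.  234.   56.6] units [-0.011 -0.007  0.15 ]
```

View pics/w7.png

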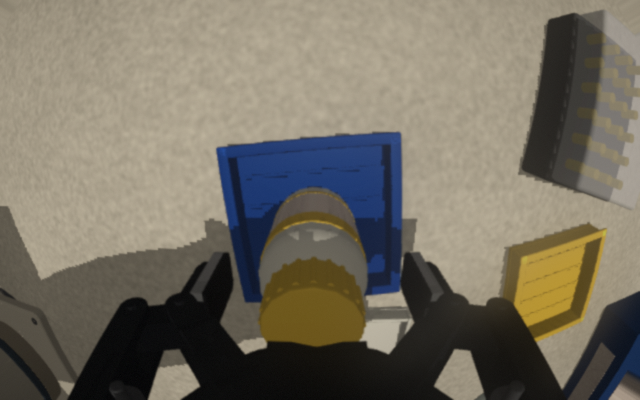

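The yellow bottle (column about 313) is centred between the jaws (about 317). Gripping and lifting, then on to the yellow tray at (645,167.5).

```bash
python3 -m handwheel '{"rows":[{"dx":0,"dy":-0.02,"dz":0.07,"turn":0},{"dx":0,"dy":0,"dz":0.07,"turn":0},{"dx":0,"dy":0,"dz":0,"turn":0},{"dx":0,"dy":0,"dz":0,"turn":0},{"dx":0,"dy":0,"dz":0,"turn":0},{"dx":0,"dy":0,"dz":0,"turn":0},{"dx":0,"dy":0,"dz":0,"turn":0},{"dx":0,"dy":0,"dz":0,"turn":0},{"dx":0,"dy":0,"dz":0,"turn":0},{"dx":0,"dy":0,"dz":0,"turn":0},{"dx":0,"dy":0,"dz":0,"turn":0}]}' 1 40
python3 -m handwheel '{"rows":[{"dx":0,"dy":0,"dz":-0.1,"turn":0},{"dx":0,"dy":0,"dz":-0.2,"turn":0},{"dx":0.01,"dy":0,"dz":-0.4,"turn":0},{"dx":0.01,"dy":0,"dz":-0.5,"turn":0},{"dx":0.02,"dy":0,"dz":-0.6,"turn":0},{"dx":0.02,"dy":0,"dz":-0.6,"turn":0},{"dx":0.02,"dy":0,"dz":-0.6,"turn":0},{"dx":0.02,"dy":0,"dz":-0.5,"turn":0},{"dx":0.01,"dy":0,"dz":-0.4,"turn":0},{"dx":0,"dy":0,"dz":-0.2,"turn":0},{"dx":0,"dy":0,"dz":0,"turn":0},{"dx":0,"dy":0,"dz":0,"turn":0}]}'
python3 -c "
from h import *
go((645,167.5,221),(645,167.5,64))"
```

```text
t: 25.72
eef_pos: [431.6, 234.5, 56.3]
eef_rot: [-3.14, -0.028, 1.574]
contact_force: [-2.8, -0.6, 5.4]
width: 49.3
finger_force: 41.6
t: 26.72
eef_pos: [432.0, 234.2, 219.9]
eef_rot: [-3.14, -0.028, 1.574]
contact_force: [-0.0, 0.4, -1.4]
width: 49.2
finger_force: 41.7
pos [432.  234.2 219.9] rot [-3.1398 -0.0279  1.5742]
[645.  167.5 221. ] units [-1.684  5.32  -0.083]
[645.  167.5  64. ] units [-0.109  0.007  3.923]
```

```bash
python3 -m handwheel '{"rows":[{"dx":-0.08,"dy":0.3,"dz":-0.01,"turn":0},{"dx":-0.16,"dy":0.5,"dz":-0.01,"turn":0},{"dx":-0.2,"dy":0.65,"dz":-0.01,"turn":0},{"dx":-0.2,"dy":0.65,"dz":-0.01,"turn":0},{"dx":-0.2,"dy":0.65,"dz":-0.01,"turn":0},{"dx":-0.2,"dy":0.65,"dz":-0.01,"turn":0},{"dx":-0.2,"dy":0.65,"dz":-0.01,"turn":0},{"dx":-0.2,"dy":0.57,"dz":-0.01,"turn":0},{"dx":-0.16,"dy":0.4,"dz":0,"turn":0},{"dx":-0.08,"dy":0.3,"dz":0,"turn":0},{"dx":0,"dy":0,"dz":0,"turn":0},{"dx":0,"dy":0,"dz":0,"turn":0}]}'
python3 -m handwheel '{"rows":[{"dx":0,"dy":0,"dz":0,"turn":0},{"dx":0,"dy":0,"dz":0,"turn":0}]}'
python3 -c "
from h import *
go((645,167.5,64))"
```

```text
t: 27.72
eef_pos: [645.3, 167.1, 219.0]
eef_rot: [-3.137, -0.028, 1.573]
contact_force: [-1.3, -0.2, -2.0]
width: 49.0
finger_force: 41.9
t: 27.88
eef_pos: [644.3, 168.0, 220.9]
eef_rot: [-3.139, -0.028, 1.575]
contact_force: [-0.4, 0.1, -1.8]
width: 49.2
finger_force: 41.9
pos [644.3 168.  220.9] rot [-3.139  -0.0278  1.5748]
[645.  167.5  64. ] units [-0.122  0.027  3.921]
```

```bash
python3 -m handwheel '{"rows":[{"dx":-0.02,"dy":0.02,"dz":0.2,"turn":0},{"dx":-0.02,"dy":0,"dz":0.4,"turn":0},{"dx":-0.02,"dy":0,"dz":0.5,"turn":0},{"dx":-0.02,"dy":0,"dz":0.6,"turn":0},{"dx":-0.02,"dy":0,"dz":0.6,"turn":0},{"dx":-0.02,"dy":0,"dz":0.6,"turn":0},{"dx":0,"dy":0,"dz":0.4,"turn":0},{"dx":0,"dy":0,"dz":0.3,"turn":0},{"dx":0,"dy":0,"dz":0.2,"turn":0},{"dx":0,"dy":0,"dz":0.1,"turn":0},{"dx":0,"dy":0,"dz":0,"turn":0},{"dx":0,"dy":0,"dz":0,"turn":0}]}'
python3 -m handwheel '{"rows":[{"dx":0,"dy":0,"dz":0.04,"turn":0},{"dx":0,"dy":0,"dz":0.04,"turn":0},{"dx":0,"dy":0,"dz":0.03,"turn":0},{"dx":0,"dy":0,"dz":0.02,"turn":0},{"dx":0,"dy":0,"dz":0.02,"turn":0},{"dx":0,"dy":0,"dz":0.02,"turn":0},{"dx":0,"dy":0,"dz":0,"turn":0},{"dx":0,"dy":0,"dz":0,"turn":0}]}'
```

```text
t: 28.88
eef_pos: [645.7, 167.4, 65.7]
eef_rot: [-3.141, -0.028, 1.575]
contact_force: [0.4, 0.2, -2.1]
width: 48.7
finger_force: 41.9
t: 29.55
eef_pos: [645.5, 167.5, 58.2]
eef_rot: [-3.14, -0.028, 1.574]
contact_force: [-0.1, -0.6, -1.0]
width: 49.3
finger_force: 41.9
```

```bash
python3 -m handwheel '{"rows":[{"dx":0,"dy":0,"dz":0.01,"turn":0},{"dx":0,"dy":0,"dz":0.01,"turn":0},{"dx":0,"dy":0,"dz":0.01,"turn":0},{"dx":0,"dy":0,"dz":0.01,"turn":0},{"dx":0,"dy":0,"dz":0,"turn":0},{"dx":0,"dy":0,"dz":0,"turn":0}]}'

```

```text
t: 30.05
eef_pos: [645.5, 167.5, 56.6]
eef_rot: [-3.14, -0.028, 1.574]
contact_force: [0.2, 0.0, -1.8]
width: 49.2
finger_force: 41.9
```

```bash
python3 -m handwheel '{"rows":[{"dx":0,"dy":0,"dz":0.01,"turn":0},{"dx":0,"dy":0,"dz":0,"turn":0},{"dx":0,"dy":0,"dz":0,"turn":0}]}'

```

```text
t: 30.3
eef_pos: [645.6, 167.5, 56.4]
eef_rot: [-3.14, -0.028, 1.574]
contact_force: [0.1, 1.0, 0.4]
width: 48.9
finger_force: 42.0
```

```bash
python3 -m handwheel '{"rows":[{"dx":0,"dy":0,"dz":0.01,"turn":0},{"dx":0,"dy":0,"dz":0,"turn":0},{"dx":0,"dy":0,"dz":0,"turn":0}]}'
python3 -m handwheel '{"rows":[{"dx":0,"dy":0,"dz":0,"turn":0},{"dx":0,"dy":0,"dz":0,"turn":0},{"dx":0,"dy":0,"dz":0,"turn":0},{"dx":0,"dy":0,"dz":0,"turn":0},{"dx":0,"dy":0,"dz":0,"turn":0},{"dx":0,"dy":0,"dz":0,"turn":0},{"dx":0,"dy":0,"dz":0,"turn":0},{"dx":0,"dy":0,"dz":0,"turn":0}]}' 0
python3 -m handwheel '{"rows":[{"dx":0,"dy":0,"dz":-0.2,"turn":0},{"dx":0.01,"dy":0,"dz":-0.4,"turn":0},{"dx":0.02,"dy":0,"dz":-0.5,"turn":0},{"dx":0.02,"dy":0,"dz":-0.6,"turn":0},{"dx":0.02,"dy":0,"dz":-0.6,"turn":0},{"dx":0.02,"dy":0,"dz":-0.6,"turn":0},{"dx":0.02,"dy":0,"dz":-0.6,"turn":0},{"dx":0,"dy":0,"dz":-0.4,"turn":0},{"dx":0,"dy":0,"dz":-0.2,"turn":0},{"dx":0,"dy":0,"dz":0,"turn":0}]}'
python3 -m handwheel '{"rows":[{"dx":-0.4,"dy":-0.2,"dz":-0.02,"turn":0},{"dx":-0.8,"dy":-0.4,"dz":-0.02,"turn":0},{"dx":-0.8,"dy":-0.4,"dz":-0.02,"turn":0},{"dx":-0.8,"dy":-0.4,"dz":-0.02,"turn":0},{"dx":-0.8,"dy":-0.4,"dz":-0.02,"turn":0},{"dx":-0.8,"dy":-0.4,"dz":-0.02,"turn":0},{"dx":-0.8,"dy":-0.4,"dz":-0.02,"turn":0},{"dx":-0.8,"dy":-0.4,"dz":-0.02,"turn":0},{"dx":-0.8,"dy":-0.4,"dz":-0.02,"turn":0},{"dx":-0.8,"dy":-0.4,"dz":-0.02,"turn":0},{"dx":-0.8,"dy":-0.4,"dz":-0.02,"turn":0},{"dx":-0.8,"dy":-0.4,"dz":-0.02,"turn":0}]}'
python3 -m handwheel '{"rows":[{"dx":-0.6,"dy":-0.4,"dz":-0.02,"turn":0},{"dx":-0.4,"dy":-0.3,"dz":-0.02,"turn":0},{"dx":0,"dy":0,"dz":0,"turn":0},{"dx":0,"dy":0,"dz":0,"turn":0},{"dx":0,"dy":0,"dz":0,"turn":0}]}'
python3 -c "
from h import *
go((433.7,-241.8,62),(433.7,-241.8,56.6))
c=snap('top','top3.png')
R=cv2.Rodrigues(c['rvec'].astype(float))[0];t=c['tvec'].reshape(3)
v,u=np.mgrid[0:400,0:640]
W=((np.stack([u,v,np.ones_like(u)],-1)@np.linalg.inv(c['K']).T)*c['depth'][...,None]-t)@R
for n,x,y in [('red',629,-152),('yellow',645,167),('green',455,1)]:
    m=(abs(W[...,0]-x)<35)&(abs(W[...,1]-y)<35)&(W[...,2]>103)&(W[...,2]<116); w=W[m]; print(n,w.mean(0),(w.min(0)+w.max(0))/2,m.sum())
"
```

```text
t: 30.55
eef_pos: [645.6, 167.6, 56.4]
eef_rot: [-3.14, -0.028, 1.574]
contact_force: [-1.3, -0.6, 5.8]
width: 48.4
finger_force: 42.3
t: 31.22
eef_pos: [645.6, 167.5, 55.8]
eef_rot: [-3.14, -0.028, 1.574]
contact_force: [0.0, -0.6, 0.2]
width: 85.4
finger_force: 0.0
t: 32.05
eef_pos: [646.4, 167.4, 222.3]
eef_rot: [3.14, -0.028, 1.574]
contact_force: [0.1, 0.2, 0.0]
width: 85.3
finger_force: 0.0
t: 33.05
eef_pos: [461.6, -202.4, 218.5]
eef_rot: [-3.138, -0.029, 1.574]
contact_force: [-0.2, -0.5, -0.1]
width: 85.6
finger_force: 0.0
t: 33.47
eef_pos: [435.2, -241.1, 219.4]
eef_rot: [-3.139, -0.029, 1.574]
contact_force: [0.0, -0.6, 0.3]
width: 85.5
finger_force: 0.0
pos [ 435.2 -241.1  219.4] rot [-3.1389 -0.0289  1.5739]
[ 433.7 -241.8   62. ] units [-0.131 -0.027  3.934]
[ 433.7 -241.8   56.6] units [-0.004  0.     0.135]
red [ 627.58630848 -151.59107698  108.44849567] [ 628.08263335 -152.37851185  107.70339509] 291
yellow [644.3809135  166.33721802 108.2192247 ] [644.64422266 166.36441861 107.38083672] 290
green [455.70588571   0.936089   108.66960724] [455.32810883   0.82466674 108.40744575] 312
```

Yellow is centred (644.4,166.3 against the tray's 643.8,167.2). Now down onto blue.

```bash
python3 -m handwheel '{"rows":[{"dx":0,"dy":-0.03,"dz":0.3,"turn":0},{"dx":-0.02,"dy":0,"dz":0.6,"turn":0},{"dx":-0.02,"dy":0,"dz":0.6,"turn":0},{"dx":-0.02,"dy":0,"dz":0.6,"turn":0},{"dx":-0.02,"dy":0,"dz":0.6,"turn":0},{"dx":-0.02,"dy":0,"dz":0.5,"turn":0},{"dx":-0.01,"dy":0,"dz":0.4,"turn":0},{"dx":0,"dy":0,"dz":0.2,"turn":0},{"dx":0,"dy":0,"dz":0.13,"turn":0},{"dx":0,"dy":0,"dz":0,"turn":0},{"dx":0,"dy":0,"dz":0,"turn":0}]}'
python3 -c "
from h import *
snap('wrist','w8.png');go((433.7,-241.8,56.5))"
```

```text
t: 34.43
eef_pos: [434.3, -241.4, 63.4]
eef_rot: [-3.14, -0.028, 1.575]
contact_force: [-0.1, 1.0, -0.2]
width: 85.8
finger_force: 0.0
pos [ 434.4 -241.6   63.7] rot [-3.1406 -0.0271  1.5748]
[ 433.7 -241.8   56.5] units [-0.01  -0.016  0.179]
```

View pics/w8.png

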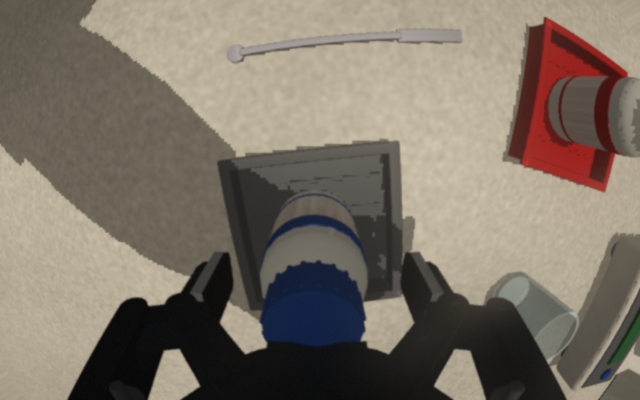

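The blue bottle (column about 313) is centred in the jaws and clear of the spatula and beaker. Gripping and lifting.

```bash
python3 -m handwheel '{"rows":[{"dx":0,"dy":-0.03,"dz":0.09,"turn":0},{"dx":0,"dy":0,"dz":0.08,"turn":0},{"dx":0,"dy":0,"dz":0,"turn":0},{"dx":0,"dy":0,"dz":0,"turn":0},{"dx":0,"dy":0,"dz":0,"turn":0},{"dx":0,"dy":0,"dz":0,"turn":0},{"dx":0,"dy":0,"dz":0,"turn":0},{"dx":0,"dy":0,"dz":0,"turn":0},{"dx":0,"dy":0,"dz":0,"turn":0},{"dx":0,"dy":0,"dz":0,"turn":0},{"dx":0,"dy":0,"dz":0,"turn":0}]}' 1 40
python3 -m handwheel '{"rows":[{"dx":0,"dy":0,"dz":-0.1,"turn":0},{"dx":0,"dy":0,"dz":-0.2,"turn":0},{"dx":0.01,"dy":0,"dz":-0.4,"turn":0},{"dx":0.01,"dy":0,"dz":-0.5,"turn":0},{"dx":0.02,"dy":0,"dz":-0.6,"turn":0},{"dx":0.02,"dy":0,"dz":-0.6,"turn":0},{"dx":0.02,"dy":0,"dz":-0.6,"turn":0},{"dx":0.02,"dy":0,"dz":-0.5,"turn":0},{"dx":0.01,"dy":0,"dz":-0.4,"turn":0},{"dx":0,"dy":0,"dz":-0.2,"turn":0},{"dx":0,"dy":0,"dz":0,"turn":0},{"dx":0,"dy":0,"dz":0,"turn":0}]}'
python3 -c "
from h import *
go((433.2,237.5,222),(433.2,237.5,64))"
```

```text
t: 35.4
eef_pos: [432.6, -241.4, 56.2]
eef_rot: [-3.14, -0.028, 1.574]
contact_force: [-0.4, 0.1, 1.2]
width: 48.6
finger_force: 41.4
t: 36.4
eef_pos: [432.8, -241.5, 220.0]
eef_rot: [-3.14, -0.028, 1.574]
contact_force: [0.1, -0.2, -2.0]
width: 49.3
finger_force: 41.6
pos [ 432.8 -241.5  220. ] rot [-3.1398 -0.0278  1.5743]
[433.2 237.5 222. ] units [11.971  0.052  0.282]
[433.2 237.5  64. ] units [-0.11   0.007  3.948]
```

```bash
python3 -m handwheel '{"rows":[{"dx":0.3,"dy":0,"dz":0.01,"turn":0},{"dx":0.5,"dy":0,"dz":0.01,"turn":0},{"dx":0.7,"dy":0,"dz":0.02,"turn":0},{"dx":0.8,"dy":0,"dz":0.02,"turn":0},{"dx":0.8,"dy":0,"dz":0.02,"turn":0},{"dx":0.8,"dy":0,"dz":0.02,"turn":0},{"dx":0.8,"dy":0,"dz":0.02,"turn":0},{"dx":0.8,"dy":0,"dz":0.02,"turn":0},{"dx":0.8,"dy":0,"dz":0.02,"turn":0},{"dx":0.8,"dy":0,"dz":0.02,"turn":0},{"dx":0.8,"dy":0,"dz":0.02,"turn":0},{"dx":0.8,"dy":0,"dz":0.02,"turn":0}]}'
python3 -m handwheel '{"rows":[{"dx":0.8,"dy":0.01,"dz":0.02,"turn":0},{"dx":0.8,"dy":0.01,"dz":0.02,"turn":0},{"dx":0.7,"dy":0.01,"dz":0.02,"turn":0},{"dx":0.5,"dy":0.01,"dz":0.01,"turn":0},{"dx":0.3,"dy":0,"dz":0.01,"turn":0},{"dx":0.17,"dy":0,"dz":0,"turn":0},{"dx":0,"dy":0,"dz":0,"turn":0},{"dx":0,"dy":0,"dz":0,"turn":0},{"dx":0,"dy":0,"dz":0,"turn":0}]}'
python3 -c "
from h import *
go((433.2,237.5,64))"
```

```text
t: 37.4
eef_pos: [430.3, 108.6, 220.0]
eef_rot: [-3.138, -0.028, 1.574]
contact_force: [1.3, 0.2, -1.0]
width: 48.8
finger_force: 41.6
t: 38.15
eef_pos: [432.8, 236.5, 221.3]
eef_rot: [-3.139, -0.028, 1.573]
contact_force: [-0.1, -0.2, -1.3]
width: 49.1
finger_force: 41.6
pos [432.8 236.5 221.3] rot [-3.1393 -0.0275  1.5733]
[433.2 237.5  64. ] units [-0.084  0.02   3.933]
```

```bash
python3 -m handwheel '{"rows":[{"dx":-0.01,"dy":0.01,"dz":0.2,"turn":0},{"dx":-0.02,"dy":0.01,"dz":0.4,"turn":0},{"dx":-0.02,"dy":0,"dz":0.5,"turn":0},{"dx":-0.02,"dy":0,"dz":0.6,"turn":0},{"dx":-0.01,"dy":0,"dz":0.6,"turn":0},{"dx":0,"dy":0,"dz":0.6,"turn":0},{"dx":0,"dy":0,"dz":0.4,"turn":0},{"dx":0,"dy":0,"dz":0.3,"turn":0},{"dx":0,"dy":0,"dz":0.2,"turn":0},{"dx":0,"dy":0,"dz":0.1,"turn":0},{"dx":0,"dy":0,"dz":0,"turn":0},{"dx":0,"dy":0,"dz":0,"turn":0}]}'
python3 -m handwheel '{"rows":[{"dx":0,"dy":0,"dz":0.04,"turn":0},{"dx":0,"dy":0,"dz":0.04,"turn":0},{"dx":0,"dy":0,"dz":0.03,"turn":0},{"dx":0,"dy":0,"dz":0.02,"turn":0},{"dx":0,"dy":0,"dz":0.02,"turn":0},{"dx":0,"dy":0,"dz":0.02,"turn":0},{"dx":0,"dy":0,"dz":0,"turn":0},{"dx":0,"dy":0,"dz":0,"turn":0}]}'
```

```text
t: 39.15
eef_pos: [433.6, 238.4, 65.8]
eef_rot: [-3.14, -0.028, 1.574]
contact_force: [0.4, -0.2, -0.5]
width: 49.0
finger_force: 41.6
t: 39.82
eef_pos: [433.2, 238.8, 58.6]
eef_rot: [-3.14, -0.028, 1.574]
contact_force: [-0.5, -0.1, -0.4]
width: 49.2
finger_force: 41.6
```

```bash
python3 -m handwheel '{"rows":[{"dx":-0.02,"dy":0,"dz":0.01,"turn":0},{"dx":-0.02,"dy":0,"dz":0.01,"turn":0},{"dx":0,"dy":0,"dz":0.01,"turn":0},{"dx":0,"dy":0,"dz":0.01,"turn":0},{"dx":0,"dy":0,"dz":0.01,"turn":0},{"dx":0,"dy":0,"dz":0,"turn":0},{"dx":0,"dy":0,"dz":0,"turn":0}]}'

```

```text
t: 40.4
eef_pos: [433.3, 237.2, 56.6]
eef_rot: [-3.14, -0.028, 1.574]
contact_force: [-0.4, 0.1, -0.2]
width: 48.9
finger_force: 41.6
```

```bash
python3 -m handwheel '{"rows":[{"dx":0,"dy":0,"dz":0.01,"turn":0},{"dx":0,"dy":0,"dz":0,"turn":0},{"dx":0,"dy":0,"dz":0,"turn":0}]}'

```

```text
t: 40.65
eef_pos: [433.3, 237.2, 56.2]
eef_rot: [-3.14, -0.028, 1.574]
contact_force: [0.4, 0.5, -0.7]
width: 49.3
finger_force: 41.6
```

```bash
python3 -m handwheel '{"rows":[{"dx":0,"dy":0,"dz":0.01,"turn":0},{"dx":0,"dy":0,"dz":0,"turn":0},{"dx":0,"dy":0,"dz":0,"turn":0}]}'

```

```text
t: 40.9
eef_pos: [433.3, 237.3, 56.2]
eef_rot: [-3.14, -0.028, 1.574]
contact_force: [-0.6, -0.7, 4.4]
width: 48.7
finger_force: 42.2
```

Contact. I'll release, rise, and move toward y = -100 at height so the top camera sees everything.

```bash
python3 -m handwheel '{"rows":[{"dx":0,"dy":0,"dz":0,"turn":0},{"dx":0,"dy":0,"dz":0,"turn":0},{"dx":0,"dy":0,"dz":0,"turn":0},{"dx":0,"dy":0,"dz":0,"turn":0},{"dx":0,"dy":0,"dz":0,"turn":0},{"dx":0,"dy":0,"dz":0,"turn":0},{"dx":0,"dy":0,"dz":0,"turn":0},{"dx":0,"dy":0,"dz":0,"turn":0}]}' 0
python3 -m handwheel '{"rows":[{"dx":0,"dy":0,"dz":-0.2,"turn":0},{"dx":0.01,"dy":0,"dz":-0.4,"turn":0},{"dx":0.02,"dy":0,"dz":-0.5,"turn":0},{"dx":0.02,"dy":0,"dz":-0.6,"turn":0},{"dx":0.02,"dy":0,"dz":-0.6,"turn":0},{"dx":0.02,"dy":0,"dz":-0.6,"turn":0},{"dx":0.02,"dy":0,"dz":-0.6,"turn":0},{"dx":0,"dy":0,"dz":-0.4,"turn":0},{"dx":0,"dy":0,"dz":-0.2,"turn":0},{"dx":0,"dy":0,"dz":0,"turn":0}]}'
python3 -m handwheel '{"rows":[{"dx":-0.4,"dy":-0.1,"dz":-0.02,"turn":0},{"dx":-0.8,"dy":-0.1,"dz":-0.02,"turn":0},{"dx":-0.8,"dy":-0.1,"dz":-0.02,"turn":0},{"dx":-0.8,"dy":-0.1,"dz":-0.02,"turn":0},{"dx":-0.8,"dy":-0.1,"dz":-0.02,"turn":0},{"dx":-0.8,"dy":-0.1,"dz":-0.02,"turn":0},{"dx":-0.8,"dy":-0.1,"dz":-0.02,"turn":0},{"dx":-0.8,"dy":-0.1,"dz":-0.02,"turn":0},{"dx":-0.5,"dy":0,"dz":-0.02,"turn":0},{"dx":-0.3,"dy":0,"dz":0,"turn":0},{"dx":0,"dy":0,"dz":0,"turn":0},{"dx":0,"dy":0,"dz":0,"turn":0}]}'
python3 -c "
from h import *
c=snap('top','top4.png');cv2.imwrite('pics/crop4.png',cv2.resize(c['img'][110:300,130:490,::-1],None,fx=2.2,fy=2.2,interpolation=cv2.INTER_CUBIC))
R=cv2.Rodrigues(c['rvec'].astype(float))[0];t=c['tvec'].reshape(3)
v,u=np.mgrid[0:400,0:640]
W=((np.stack([u,v,np.ones_like(u)],-1)@np.linalg.inv(c['K']).T)*c['depth'][...,None]-t)@R
for n,x,y in [('red',629,-152),('yellow',645,167),('blue',433,237)]:
    m=(abs(W[...,0]-x)<35)&(abs(W[...,1]-y)<35)&(W[...,2]>103)&(W[...,2]<116); w=W[m]; print(n,w.mean(0),(w.min(0)+w.max(0))/2,m.sum())
"
```

```text
t: 41.57
eef_pos: [433.3, 237.3, 55.8]
eef_rot: [-3.14, -0.028, 1.574]
contact_force: [-0.6, -0.2, -0.9]
width: 85.3
finger_force: 0.0
t: 42.4
eef_pos: [434.2, 237.2, 221.8]
eef_rot: [3.14, -0.029, 1.574]
contact_force: [-0.3, -0.3, 0.1]
width: 85.3
finger_force: 0.0
t: 43.4
eef_pos: [402.1, -35.4, 218.7]
eef_rot: [-3.138, -0.029, 1.572]
contact_force: [0.0, 0.1, -0.5]
width: 85.4
finger_force: 0.0
red [ 627.65388086 -151.6269577   108.56129238] [ 627.48083626 -152.65421587  107.36032205] 290
yellow [644.32746989 166.40219831 108.2535836 ] [645.04780286 166.39662337 107.44902253] 290
blue [433.34838221 233.79863089 108.27701283] [433.26229626 233.97054201 107.68993227] 320
```

View pics/crop4.png

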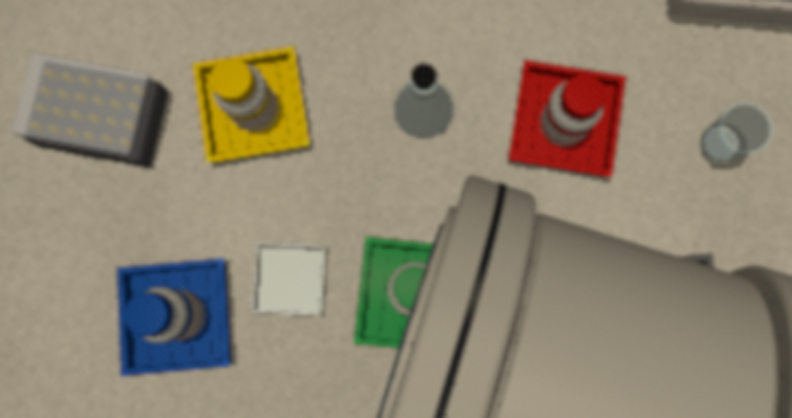

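Each bottle stands upright in its own tray, at cap offsets of 1, 1 and about 3 mm from the tray centres. The flask hasn't moved and the robot is clear. Handing in.

```bash
python3 -m handwheel '{"rows":[{"dx":0,"dy":0,"dz":0,"turn":0},{"dx":0,"dy":0,"dz":0,"turn":0}]}'; python3 -c "
from bench import manip
print(manip.sign_off())"
```

```text
t: 43.62
eef_pos: [402.4, -34.3, 219.3]
eef_rot: [-3.139, -0.028, 1.576]
contact_force: [0.0, -0.2, -0.3]
width: 85.5
finger_force: 0.0
the job is handed in; nothing more can be done
None
```

The job is handed in at 43.6 s: the red, yellow and blue bottles stand upright within about 3 mm of their own trays' middles; blue was parked in the grey tray, since emptied (the arm hid it in the last picture), and green and the flask were not touched.

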